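# Swing a busbar about its stud into the snap holder

### The job

Fit the loose copper busbar in the empty place on the mounting plate: set its forked end round the bare stud with the bar standing well out of line on the robot's side (some 15 to 30 degrees), draw it up until the bottom of the slot bears on the stud with about a kilo of push, then, keeping it bearing like that, swing the bar about the stud until it rides over the orange tongue and snaps fully home in the grey holder. Leave it there released, lying flat and latched, with the stud still at the bottom of the slot. Go gently by feel, the resin insulator and the plastic holder crack under about 3 kg of force, and do not disturb the tools and parts lying about.

Things in the scene. Friction and masses are not known exactly. Their poses are not given: they have to be found in the camera images.
- bar_center (a point): Centre (half-way up) of the loose flat copper busbar, 260 long, 30 wide, 6 thick, 0.35 to 0.5 kg, lying flat across two 25 mm high wooden battens that stand 60 to 110 mm either side of its centre. x runs along the bar towards its forked end, y across it, z up. The forked end has a 13 mm wide slot, open at the bar's end, with a V-shaped bottom (stud centred by it).
- bar_fork (a point): Point of the bar where the axis of the 10 mm stud lies when the stud is right at the bottom of the fork's slot: 108 mm from bar_center along the bar's +x, mid-width and half-way up the bar. The slot runs on from there 22 mm to its open end.
- bar_seat (a point): Point of the bar that belongs in the snap holder: 92 mm from bar_center along the bar's -x, mid-width, half-way up.
- plate: Galvanised mounting plate fixed flat on the bench, 360 (its x) by 420 (y), top 15 mm above the bench; origin under its centre. Three busbar places along its y: two carry fitted bars (30 wide, at x = 0 and 90), the one nearest the robot (x = -90) is empty. Each has a ribbed insulator at its +y end and a grey snap holder at its -y end, with bar seats 35 mm above the plate.
- stud: Bare upright M10 stud of the empty place (10 mm thick, 26 tall, no nut), fixed in the top face of its 34 mm wide red-brown insulator; origin on its axis at that top face, on which the bar lies. The cast-resin insulator cracks if the stud takes more than 30 N.
- holder: Dark grey snap holder of the empty place, fixed, 24 wide along the bar, 192 to 208 mm from the stud; screwed down through long holes, so up to 4 mm to either side of the line straight from the stud along the plate's y. Origin under its centre on the plate's top face; x = the way a bar moves in (away from the robot), y = along the bar towards the stud. It breaks above 30 N.
- holder_seat (a point): Where the bar's mid-width and half height lie when home: 38 mm above holder's origin, 3 above the flat saddle. The bar then has 0.75 mm play either way between the back wall (face at holder x = 15.75, whose lip reaches to x = 9.75, 45 mm up, then flares upwards to x = 1) and the latch tongue's nose (x = -16). The mouth is open at -x; the lip lets no level bar in from above.
- latch (a joint): Orange sprung ramp tongue of that holder: 0 = up (nose 5 mm above the saddle, holding the bar in), grows in rad as it is pressed down, about 0.17 when the nose is level with the saddle. Its ramp rises from 29 mm up at holder x = -46. The bar rides over it on its way in (the push in peaks at some 2 to 10 N) and it springs back to 0 behind a bar that is home.
- screwdriver: Red and yellow insulated screwdriver, 220 long, lying on the bench to the right; not to be disturbed. Origin under its middle.
- screwdriver_small: Smaller insulated screwdriver, 180 long, on the bench left of the plate; not to be disturbed. Origin under its middle.
- pliers: Red and yellow pliers, 190 long, lying on the bench to the right; not to be disturbed. Origin near their joint.
- tape: Yellow tape measure, 70 wide, 34 high, on the bench at the far left; not to be disturbed.
- nut_tray: Small blue tray of nuts, 60 x 60, 30 high, standing on the plate's near left corner; not to be disturbed. Origin under its centre.
- spare_insulator: Spare insulator, 37 wide, 35 high, standing on the plate at its left edge; not to be disturbed. Origin under its centre.

How it is judged:
On the way, in this order (a step that is already met when the one before it is completed fails the run):
1. The slot is round the stud and bears on it (over 3 N) with the bar more than 0.2 rad (11 degrees) out of line with the plate's y (horizontal distance between bar_fork and stud below 0.004 m and contact force between stud and anything else above 3 N and angle between the x axis of bar_center and the y axis of plate, either way round above 0.2 rad and z of bar_fork in the frame of stud below 0.012 m), for 0.2 s.
2. The bar is swung in with the slot still bearing on the stud (over 3 N for 0.3 s, between 0.18 and 0.04 rad out of line) (horizontal distance between bar_fork and stud below 0.004 m and contact force between stud and anything else above 3 N and angle between the x axis of bar_center and the y axis of plate, either way round between 0.04 and 0.18 rad), for 0.3 s.
At the end, for the whole second after the job is handed in: The bar lies flat (within 0.03 rad) on the insulator and in the holder's saddle, home within 1.5 mm of the holder's centre line, the latch tongue up behind it (below 0.05 rad), the bottom of its slot within 1.5 mm of bearing on the stud (horizontal distance between bar_fork and stud below 0.0015 m and z of bar_fork in the frame of stud below 0.005 m and x of bar_seat in the frame of holder between -0.0015 and 0.0015 m and z of bar_seat in the frame of holder between 0.036 and 0.04 m and angle between bar_center's own z axis and vertical below 0.03 rad and value of joint latch below 0.05 rad); the robot touches nothing.
It fails at once if The stud takes more than 30 N (contact force between stud and anything else above 30 N).
It fails at once if The holder takes more than 30 N (contact force between holder and anything else above 30 N).
It fails at once if A bystander is moved by more than 20 mm (distance of any of screwdriver, screwdriver_small, pliers, tape, nut_tray, spare_insulator from where it was at the start of the episode above 0.02 m).
It also fails if it takes over 64 s, if anything falls off the work surface, if the arm or the gripper's body presses on something with over 40 N, if the wrist force passes 120 N, or if a joint passes its speed limit or range.

### The arm

A 6-joint arm with a two-finger parallel gripper is mounted at the origin on the work surface. World frame = base frame: x ahead of the robot, y to its left, z up, the work surface at z = 0. Lengths are in m, angles in rad, forces in N, time in s.
With the tool pointing down it reaches from about 0.3 to 0.775 m from the base axis. Payload 14.6 kg.
Tool frame: the origin (TCP) lies on the centre line of the jaws, within the pads' length; the fingertips stand 19 mm ahead of it and the grasp point (between the pads) is the TCP; z points along the fingers, x is the direction in which the jaws open and shut, and the axes are right-handed (so a half turn about z gives the same grasp; the last joint's range is limited). The gripper opens to 94 mm and grips with 3 to 60 N. Pads are 16 mm wide; open, the fingers measure 119 mm over their backs; the gripper's body (75 mm by 177 mm) begins 78 mm behind the grasp point.
Start: joints at [-1.22, 0.3, 1.521, -0, 1.321, -0.067], TCP at [0.223, -0.503, 0.224] pointing down, gripper open.
Joint ranges: [-3.03, 3.03], [-0.79, 2.21], [0.23, 2.52], [-1.04, 4.18], [0, 3.07], [-2.55, 2.55]. Speed limits (rad/s): [2.22, 2.22, 2.57, 3.14, 3.14, 3.14].

### API

Orientations are given as [roll, pitch, yaw] about the fixed x, y, z axes, in that order (R = Rz(yaw) Ry(pitch) Rx(roll)).
In Python, from station import ctrl, imaging gives the robot as it stands.
- The arm moves only by the shell command python3 -m handwheel 'ROWS' [OPENING] [FORCE]. ROWS is JSON, a list that holds one entry, the list of rows, each a list of 4 numbers: the shift along the tool's x, y, z in m, then the turn about the tool's z in rad. A call has 1 to 10 rows; each row shifts and turns the pose as measured when the row begins, along the tool's axes as they then stand; what a row does not reach is not made up. A row lasts 1/10 s, in which the tool goes at most 50 mm and 8.59 degrees, less where a joint would pass 70% of its speed; a pose out of reach is approached as far as the arm can. A call is refused whole if a number of a shift passes 0.05 or a number of a turn 0.15, either way. A call with a gripper value outside its range is refused whole. OPENING is the finger opening in m, from 0 to 0.094, set as the call begins (- or left out, the last holds). The fingers move at their own pace and stop on an object; FORCE is the grip in N (left out, the last holds). Time passes only in rows, so rows that do not move let the fingers close. It gives the time, the measured TCP pose, the force and the opening at its end, in the units of the state.
- ctrl.get_obs(): the state, without advancing time (a new reading comes with each control period).
- imaging.camera(name): name is "scene" or "top" or "wrist"; returns the picture (384x512x3 uint8, red, green, blue); there is no depth.
- imaging.camera_model(name): a dict with "camera_matrix" (3x3 intrinsics, pixels), "position" and "attitude" of the camera in the world. Camera axes: x right, y up, looking along -z (the intrinsics and any distortion apply to the point x, -y, -z); pixel columns grow to the right and rows downward; lengths in m; the calibration is good to about 2 mm. A picture is of the moment at which its call begins: read the wrist's pose just before it. camera_model takes no time and is no camera call; for the wrist camera it gives the pose at the moment of the call.
- ctrl.hand_in(): hands the job in, once; it reports no verdict.
The state is a dict: "time_s": time; "qpos": joint angles; "joint_vel": joint speeds; "tau": joint torques, N m; "ee_pos": TCP position; "eef_rot": TCP orientation; "force": force on the tool from outside, world axes, zero at the start; "moment": the same for the moment, N m; "grip_width": finger opening in m.
Only numpy, scipy, OpenCV 4.12 (cv2) and the standard library are available. Lean on these libraries where they do the work, as an engineer would, in place of code of your own. Each camera call takes 0.05 s, during which the arm holds its last target. There are 200 camera calls.

## Working session

There is one attempt and no reset: what is moved stays moved. The work goes in short steps, Python scripts to look and compute and a shell command to move; the robot and the scene stay as the last step left them, time stands still between calls to the robot, and variables do not carry over. Pictures are saved under pics/ and viewed, about 8 in all and at most 12, crops included, and the job is handed in when it is done.

```bash
ls; mkdir -p pics; cat > h.py <<'E'
import numpy as np, cv2
from station import ctrl, imaging
def shot(name,fn):
    im=imaging.camera(name); cv2.imwrite('pics/'+fn,im[:,:,::-1]); return im
def ray(name,u,v,z,m=None):
    m=m or imaging.camera_model(name)
    K=np.array(m['camera_matrix']); R=att(m['attitude'])
    d=np.linalg.inv(K)@[u,v,1]; d=R@[d[0],-d[1],-d[2]]
    p=np.array(m['position']); return p+d*(z-p[2])/d[2]
def att(a):
    from scipy.spatial.transform import Rotation as Ro
    a=np.array(a)
    return a if a.shape==(3,3) else Ro.from_euler('xyz',a).as_matrix()
E
python3 - <<'E'
from h import *
o=ctrl.get_obs(); print(o)
for n in ('top','scene','wrist'): print(n,imaging.camera_model(n))
a=shot('top','top0.png'); b=shot('scene','scene0.png')
E
```

```text
pics
{'time_s': 0.0, 'qpos': array([-1.21958985e+00,  3.00499223e-01,  1.52160917e+00, -1.65082886e-05,
        1.32070622e+00, -6.65937128e-02]), 'joint_vel': array([ 0.00021249, -0.00059919, -0.0018486 , -0.00157369,  0.00013396,
        0.00085252]), 'tau': array([-5.08915873e-04, -5.31813526e+01, -3.52738559e+01,  7.08053727e-02,
        2.44317355e-02, -1.04346250e-04]), 'ee_pos': array([ 0.2230721 , -0.50245323,  0.22385901]), 'eef_rot': array([-3.14152729e+00,  1.22031544e-03, -1.15299200e+00]), 'force': array([-0.11447713, -0.53725403, -0.04796648]), 'moment': array([ 0.01258328, -0.04140975, -0.03851042]), 'grip_width': 0.09393428011967189}
top {'camera_matrix': array([[350.07565939,   0.        , 258.41935774],
       [  0.        , 350.07565939, 187.66655253],
       [  0.        ,   0.        ,   1.        ]]), 'position': array([ 0.51529516, -0.04920004,  1.03217706]), 'attitude': array([ 0.06496773, -0.01651291, -1.59296968])}
scene {'camera_matrix': array([[439.32183794,   0.        , 253.61181185],
       [  0.        , 439.32183794, 195.81910747],
       [  0.        ,   0.        ,   1.        ]]), 'position': array([1.11170739, 0.6697129 , 0.96160682]), 'attitude': array([ 0.79039286, -0.02096212,  2.48489892])}
wrist {'camera_matrix': array([[337.40050278,   0.        , 255.58394948],
       [  0.        , 337.40050278, 190.9543081 ],
       [  0.        ,   0.        ,   1.        ]]), 'position': array([ 0.28472643, -0.47515644,  0.38401451]), 'attitude': array([-0.23408727,  0.00144081, -1.15288763])}
```

View pics/top0.png

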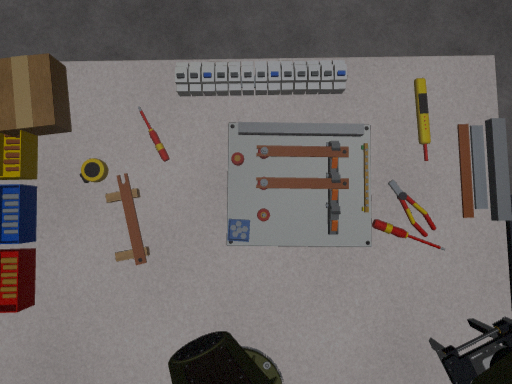

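View pics/scene0.png

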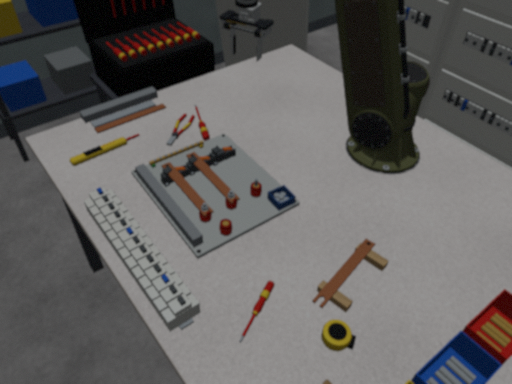

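Top view: the loose bar is on the left, with its fork at about (124,178) and its tail at (140,262). The bare stud is at about (263,215), and the empty holder at (333,208) with its orange tongue below it. The tray is at (239,230). Next I measure the bar, stud and holder.

```bash
python3 - <<'E'
from h import *
im=cv2.imread('pics/top0.png'); hsv=cv2.cvtColor(im,cv2.COLOR_BGR2HSV)
m=((hsv[...,0]<14)&(hsv[...,1]>90)&(hsv[...,2]>50)).astype(np.uint8)
def big(mask,x0,x1,y0,y1):
    k=np.zeros_like(mask);k[y0:y1,x0:x1]=mask[y0:y1,x0:x1]
    c,_=cv2.findContours(k,cv2.RETR_EXTERNAL,cv2.CHAIN_APPROX_NONE); return max(c,key=cv2.contourArea)
c=big(m,105,160,168,272); pts=np.array([ray('top',u,v,.031)[:2] for u,v in c[:,0]])*1000
r=cv2.minAreaRect(pts.astype(np.float32)); print('bar',r, cv2.boxPoints(r).round(0).tolist())
c=big(m,250,276,203,226); (u,v),rad=cv2.minEnclosingCircle(c); print('ins',u,v,rad,ray('top',u,v,.050)*1000, 'r',rad/350*980)
c=big(m,320,345,212,240); x,y,w,h=cv2.boundingRect(c); print('tongue',x,y,w,h,ray('top',x+w/2-.5,y+h/2-.5,.047)*1000)
for u,v in [(228,123),(371,123),(227,246),(371,246)]: print('plate',ray('top',u,v,.015)[:2]*1000)
for (u,v) in [(263,152),(345,152),(263,183.5),(345,183.5)]: print('fit',ray('top',u,v,.056)[:2]*1000)
c0=im[105:260,215:385]; cv2.imwrite('pics/crop1.png',cv2.resize(c0,None,fx=4,fy=4,interpolation=cv2.INTER_CUBIC))
E
```

```text
bar ((500.6553955078125, 295.3894958496094), (258.0924987792969, 34.996368408203125), 11.54565715789795) [[371.0, 287.0], [378.0, 252.0], [631.0, 304.0], [624.0, 338.0]]
ins 263.0714416503906 214.64285278320312 6.082012176513672 [502.91901225 -78.17353542  50.        ] r 17.029634094238283
tongue 331 220 7 11 [ 469.39682163 -276.99852089   47.        ]
plate [773.66815236  17.83445954]
plate [ 766.05096087 -405.32568345]
plate [414.87970376  26.64244518]
plate [ 404.95461086 -389.7301357 ]
fit [678.72176008 -81.8442138 ]
fit [ 674.22673061 -313.536809  ]
fit [589.84756422 -79.79768913]
fit [ 585.03277779 -310.11933357]
```

View pics/crop1.png

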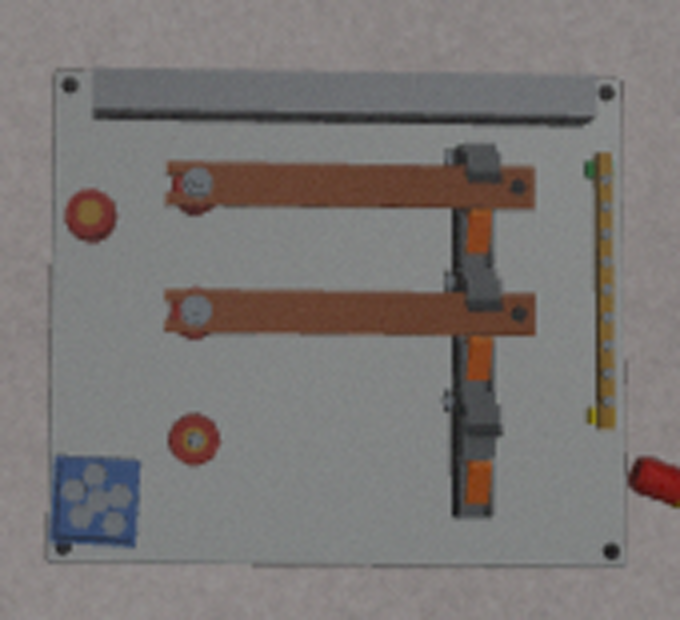

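The fitted bars and the plate edges put the plate yaw at about -1.2°. The stud is near (503,-78) and the holder near (500,-278), 200 mm apart as expected. The bar centre is near (500,295) with yaw about 11.5°. I turn the tool and go above the bar.

```bash
python3 -m handwheel '[[[0,0,0,0.11],[0,0,0,0.107],[-0.043,-0.024,0,0],[-0.043,-0.024,0,0],[-0.043,-0.024,0,0],[-0.043,-0.024,0,0],[-0.043,-0.024,0,0],[-0.043,-0.024,0,0],[-0.043,-0.024,0,0],[-0.043,-0.024,0,0]]]' 0.06
python3 -m handwheel '[[[-0.043,-0.024,0,0],[-0.043,-0.024,0,0],[-0.043,-0.024,0,0],[-0.043,-0.024,0,0],[-0.043,-0.024,0,0],[-0.043,-0.024,0,0],[-0.043,-0.024,0,0],[-0.03,-0.02,0,0],[0,0,0,0],[0,0,0,0]]]'
python3 - <<'E'
from h import *
print(imaging.camera_model('wrist')); shot('wrist','w1.png')
E
```

```text
time_s: 1.1
ee_pos: [0.3448, -0.1229, 0.2214]
eef_rot: [3.14, 0.007, -1.388]
force: [0.6, -0.8, 0.6]
grip_width: 0.0599
time_s: 2.1
ee_pos: [0.467, 0.2498, 0.2215]
eef_rot: [3.139, 0.006, -1.382]
force: [-0.3, -0.1, -0.7]
grip_width: 0.0599
{'camera_matrix': array([[337.40050278,   0.        , 255.58394948],
       [  0.        , 337.40050278, 190.9543081 ],
       [  0.        ,   0.        ,   1.        ]]), 'position': array([0.53371613, 0.26192239, 0.38138314]), 'attitude': array([-0.23710757,  0.00587211, -1.38136643])}
```

View pics/w1.png

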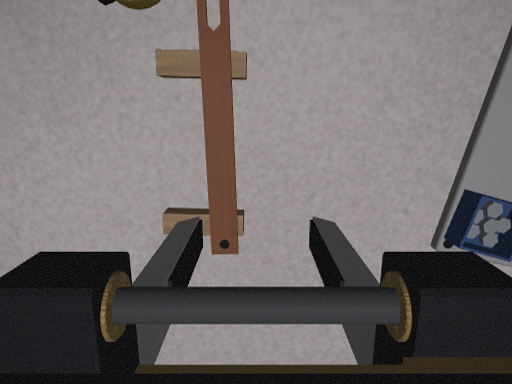

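Wrist view: the bar's tail is at (225,253) with its hole at (224,244), and the bottom of the slot's V is at about (214,30). The battens cross at rows 65 and 222. From this I compute the bar's pose.

```bash
python3 - <<'E'
from h import *
im=cv2.imread('pics/w1.png'); hsv=cv2.cvtColor(im,cv2.COLOR_BGR2HSV).astype(int)
m=(((hsv[...,0]<9)|(hsv[...,0]>172))&(hsv[...,1]>100)).astype(np.uint8); m[258:]=0;m[:,:190]=0;m[:,250:]=0
L=[];Rr=[]
for v in list(range(90,205,5)):
    u=np.where(m[v])[0]; L.append((u.min()-.5,v)); Rr.append((u.max()+.5,v))
P=lambda a:np.array([ray('wrist',u,v,.031)[:2] for u,v in a])*1000
l,r=P(L),P(Rr); mid=(l+r)/2
f=cv2.fitLine(mid.astype(np.float32),cv2.DIST_L2,0,.01,.01).ravel(); d=f[:2]*np.sign(f[0]); print('dir',d,np.arctan2(d[1],d[0]),'width',np.linalg.norm(l-r,axis=1).mean())
tail=P([(225,np.where(m[:,225])[0].max()+.5)])[0]; V=P([(214,31)])[0]
s=lambda p:(p-f[2:])@d
t,vv=s(tail),s(V); print('V-tail',vv-t,'tail',tail,'V',V)
c=f[2:]+d*(t+130); print('center',c,'grip-25',c-25*d)
o=ctrl.get_obs(); y=o['eef_rot'][2]; tx=np.array([np.cos(y),np.sin(y)]); ty=np.array([np.sin(y),-np.cos(y)])
D=c-25*d-o['ee_pos'][:2]*1000; print(o['ee_pos'],y,'move tool',D@tx,D@ty,'turn',-(np.arctan2(d[1],d[0])-np.pi/2-y))
E
```

```text
dir [0.9782825  0.20727602] 0.20878968 width 19.48693501652494
V-tail 226.3630372004037 tail [376.49140381 268.41875312] V [597.6843259  316.53753734]
center [503.30335425 297.0862614 ] grip-25 [478.84629058 291.90436089]
[0.46693186 0.24946628 0.22152884] -1.3819965882377585 move tool -39.44786680688268 -19.667496388436312 turn -0.01998992396163546
```

```bash
python3 - <<'E'
from h import *
im=cv2.imread('pics/w1.png'); 
print(im[120,195:240].tolist()[::3])
g=im[...,2].astype(int)-im[...,0]; m=(g>35); 
L=[];Rr=[]
for v in range(90,200,5):
    u=np.where(m[v,180:260])[0]+180; L.append((u.min()-.5,v)); Rr.append((u.max()+.5,v))
P=lambda a:np.array([ray('wrist',u,v,.031)[:2] for u,v in a])*1000
l,r=P(L),P(Rr); mid=(l+r)/2
f=cv2.fitLine(mid.astype(np.float32),cv2.DIST_L2,0,.01,.01).ravel(); d=f[:2]*np.sign(f[0]); print('dir',d,np.arctan2(d[1],d[0]),'width',np.linalg.norm(l-r,axis=1).mean())
t=(np.array([376.49,268.4])-f[2:])@d
c=f[2:]+d*(t+130); print('center',c)
o=ctrl.get_obs(); y=o['eef_rot'][2]; tx=np.array([np.cos(y),np.sin(y)]); ty=np.array([np.sin(y),-np.cos(y)])
D=c-25*d-o['ee_pos'][:2]*1000; print('move tool',D@tx,D@ty,'turn',-(np.arctan2(d[1],d[0])-np.pi/2-y))
E
```

```text
[[145, 144, 152], [150, 149, 155], [152, 149, 156], [54, 72, 109], [53, 69, 110], [55, 71, 108], [55, 74, 109], [53, 69, 107], [52, 68, 109], [54, 71, 110], [51, 70, 108], [54, 72, 111], [50, 64, 104], [152, 152, 158], [151, 151, 159]]
dir [0.97726554 0.21201894] 0.21364042 width 29.990968458165653
center [503.40664254 296.55191344]
move tool -38.782391494234794 -19.67138221222826 turn -0.0248406691627463
```

```bash
python3 -m handwheel '[[[-0.020,-0.010,0,-0.025],[-0.019,-0.010,0,0],[0,0,0,0],[0,0,0.045,0],[0,0,0.045,0],[0,0,0.045,0],[0,0,0.03,0],[0,0,0,0]]]'
python3 - <<'E'
from h import *
o=ctrl.get_obs(); y=o['eef_rot'][2]; tx=np.array([np.cos(y),np.sin(y)]); ty=np.array([np.sin(y),-np.cos(y)])
d=np.array([.97727,.21202]); D=np.array([503.4,296.55])-25*d-o['ee_pos'][:2]*1000
print(o['ee_pos'],o['eef_rot'],'move tool',D@tx,D@ty,'turn',-(.2136-np.pi/2-y))
E
```

```text
time_s: 2.95
ee_pos: [0.4791, 0.2838, 0.0553]
eef_rot: [-3.139, 0.006, -1.366]
force: [-0.1, 0.3, 0.8]
grip_width: 0.0601
[0.47910972 0.28376507 0.05527733] [-3.13915535  0.00618916 -1.3656196 ] move tool -7.356271915407502 -1.3863737115727848 turn -0.008423272993718367
```

```bash
python3 -m handwheel '[[[-0.008,-0.0015,0.01,-0.008],[0,0,0.012,0],[0,0,0.007,0],[0,0,0,0],[0,0,0,0]]]'
python3 -m handwheel '[[[0,0,0,0],[0,0,0,0],[0,0,0,0],[0,0,0,0],[0,0,0,0],[0,0,0,0]]]' 0.02 55
```

```text
time_s: 3.45
ee_pos: [0.4813, 0.2922, 0.0297]
eef_rot: [-3.133, 0.008, -1.358]
force: [0.3, 0.4, -0.7]
grip_width: 0.0597
time_s: 4.05
ee_pos: [0.482, 0.2925, 0.0313]
eef_rot: [-3.13, 0.008, -1.358]
force: [0.1, 0.1, -0.2]
grip_width: 0.0289
```

```bash
python3 -m handwheel '[[[0,0,-0.02,0],[0,0,-0.04,0],[0,0,-0.04,0],[0,0,-0.03,0],[0,0,0,0],[0,0,0,0]]]'; python3 -c "
from h import *
o=ctrl.get_obs();print(o['qpos'],o['force'],o['moment'])"
```

```text
time_s: 4.65
ee_pos: [0.4784, 0.29, 0.1612]
eef_rot: [-3.139, 0.006, -1.358]
force: [0.4, -0.9, -4.6]
grip_width: 0.0287
[0.47703759 0.37710116 1.57071378 0.00572612 1.19015971 1.83333345] [ 0.41673151 -0.86967219 -4.55812805] [-0.05536282  0.02205932 -0.02174782]
```

```bash
python3 -m handwheel '[[[0,0,0,-0.14],[0,0,0,-0.14],[0,0,0,-0.14],[0,0,0,-0.14],[0,0,0,-0.14],[0,0,0,-0.14],[0,0,0,-0.14],[0,0,0,0]]]'
python3 -m handwheel '[[[0.013,0.042,0,0],[0.013,0.042,0,0],[0.013,0.042,0,0],[0.013,0.042,0,0],[0.013,0.042,0,0],[0.013,0.042,0,0],[0.013,0.042,0,0],[0.013,0.042,0,0],[0.013,0.042,0,0],[0.013,0.042,0,0]]]'
cat > rel.py <<'E'
from h import *
o=ctrl.get_obs(); y=o['eef_rot'][2]; tx=np.array([np.cos(y),np.sin(y)]); ty=np.array([np.sin(y),-np.cos(y)])
print('t',o['time_s'],o['ee_pos'],o['eef_rot'],'F',o['force'])
b=-ty; S=np.array([503,-78.]); 
D=S-b*(130.3+35)-o['ee_pos'][:2]*1000
print('move tool',D@tx,D@ty,'turn to -0.37:',-(-.37-y))
E
python3 rel.py
```

```text
time_s: 5.45
ee_pos: [0.4727, 0.287, 0.1421]
eef_rot: [3.129, 0.019, -0.34]
force: [-0.0, 0.5, -4.7]
grip_width: 0.0292
time_s: 6.45
ee_pos: [0.4394, -0.1637, 0.1325]
eef_rot: [3.121, 0.034, -0.381]
force: [1.1, 1.2, -3.7]
grip_width: 0.0292
t 6.45 [ 0.43937437 -0.163749    0.13252061] [ 3.12115608  0.03430697 -0.3811716 ] F [ 1.06070301  1.17515538 -3.69000321]
move tool 27.159845611523494 62.0360007489777 turn to -0.37: -0.01117160049586119
```

```bash
python3 -m handwheel '[[[0.01,0.022,-0.008,-0.01],[0.01,0.022,-0.008,0],[0.007,0.018,-0.005,0],[0,0,0,0],[0,0,0,0],[0,0,0,0]]]'
python3 rel.py
python3 - <<'E'
from h import *
print(imaging.camera_model('wrist')); shot('wrist','w2.png')
E
```

```text
time_s: 7.05
ee_pos: [0.4382, -0.2373, 0.147]
eef_rot: [3.122, 0.044, -0.402]
force: [0.3, -0.4, -3.5]
grip_width: 0.0292
t 7.05 [ 0.43824828 -0.23727255  0.14698336] [ 3.12158454  0.0444285  -0.40213856] F [ 0.26508461 -0.4082444  -3.49582949]
move tool -2.7510086796157256 -6.609751928952695 turn to -0.37: -0.032138556392974915
{'camera_matrix': array([[337.40050278,   0.        , 255.58394948],
       [  0.        , 337.40050278, 190.9543081 ],
       [  0.        ,   0.        ,   1.        ]]), 'position': array([ 0.47266919, -0.17525769,  0.3055865 ]), 'attitude': array([-0.25386272,  0.04488421, -0.40207781])}
```

View pics/w2.png

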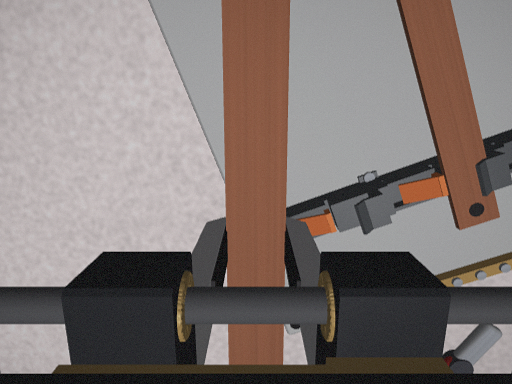

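The wrist camera doesn't see the fork (the bar fills the centre columns 222–290), so I'll use the fixed cameras for the fork. The tilt has also drifted to about 2.5°, so I check whether it changes at rest.

```bash
Z='x'; python3 -m handwheel '[[[0,0,0,0],[0,0,0,0],[0,0,0,0],[0,0,0,0]]]'; python3 -m handwheel '[[[0,0,0,0.01],[0,0,0,0.01],[0,0,0,0.01],[0,0,0,0.01]]]';python3 -m handwheel '[[[0,0,0,-0.02],[0,0,0,-0.02],[0,0,0,-0.02],[0,0,0,-0.02]]]'; python3 -c "
from h import *
o=ctrl.get_obs();print(o['qpos'],o['joint_vel'],o['force'],o['moment'])"
```

```text
time_s: 7.5
ee_pos: [0.4384, -0.2353, 0.1465]
eef_rot: [3.122, 0.045, -0.401]
force: [0.0, -0.1, -4.5]
grip_width: 0.0289
time_s: 7.9
ee_pos: [0.4385, -0.2352, 0.1466]
eef_rot: [3.12, 0.044, -0.444]
force: [-0.5, 0.4, -4.6]
grip_width: 0.0291
time_s: 8.3
ee_pos: [0.4384, -0.2353, 0.1466]
eef_rot: [3.124, 0.046, -0.358]
force: [-0.2, -0.7, -4.6]
grip_width: 0.029
[-0.55276282  0.28926146  1.72736207 -0.02870445  1.16670166 -0.18322546] [ 0.00230612  0.00050063 -0.00108516  0.00220023  0.00032998 -0.21923261] [-0.1966714  -0.73959011 -4.58625222] [-0.07899173 -0.03833394 -0.0187739 ]
```

```bash

q(){ python3 -c "
from h import *
o=ctrl.get_obs();q=o['qpos'];print('PITCH',(q[1]+q[2]+q[4]-np.pi).round(4),'Q4',q[3].round(4),o['ee_pos'].round(4),o['eef_rot'].round(4))"; }
q; python3 -m handwheel '[[[0,0,-0.04,0],[0,0,0,0],[0,0,0,0]]]' >/dev/null; q
python3 -m handwheel '[[[0,0,0.04,0],[0,0,0,0],[0,0,0,0]]]' >/dev/null; q
python3 -m handwheel '[[[0.04,0,0,0],[0,0,0,0],[0,0,0,0]]]' >/dev/null; q
python3 -m handwheel '[[[-0.04,0,0,0],[0,0,0,0],[0,0,0,0]]]' >/dev/null; q
python3 -m handwheel '[[[0,0,0,0.14],[0,0,0,0],[0,0,0,0]]]' >/dev/null; q
python3 -m handwheel '[[[0,0,0,-0.14],[0,0,0,0],[0,0,0,0]]]' >/dev/null; q
```

```text
PITCH 0.0417 Q4 -0.0287 [ 0.4384 -0.2353  0.1466] [ 3.1237  0.0459 -0.3581]
PITCH 0.0434 Q4 -0.0277 [ 0.4401 -0.235   0.1869] [ 3.1242  0.0476 -0.3543]
PITCH 0.043 Q4 -0.0287 [ 0.4381 -0.2351  0.1461] [ 3.1242  0.0472 -0.3531]
PITCH 0.0453 Q4 -0.0276 [ 0.4765 -0.2491  0.1456] [ 3.1246  0.0492 -0.3527]
PITCH 0.0452 Q4 -0.0287 [ 0.4373 -0.2347  0.1487] [ 3.1246  0.0494 -0.3523]
PITCH 0.0418 Q4 -0.0286 [ 0.4381 -0.2351  0.1509] [ 3.1178  0.0432 -0.4919]
PITCH 0.0406 Q4 -0.0286 [ 0.4388 -0.2355  0.1516] [ 3.1241  0.0451 -0.3438]
```

```bash

q(){ python3 -c "
from h import *
o=ctrl.get_obs();q=o['qpos'];print(o['time_s'],'PITCH',(q[1]+q[2]+q[4]-np.pi).round(4),'Q4',q[3].round(4),o['ee_pos'].round(4),o['eef_rot'].round(4))"; }
python3 -m handwheel '[[[0,0,0,0.14],[0,0,0,0.14],[0,0,0,0.14],[0,0,0,0.14],[0,0,0,0.14],[0,0,0,0]]]' >/dev/null; q
python3 -m handwheel '[[[0,0,0,-0.14],[0,0,0,0],[0,0,0,-0.14],[0,0,0,0],[0,0,0,-0.14],[0,0,0,0],[0,0,0,-0.14],[0,0,0,0],[0,0,0,-0.14],[0,0,0,0]]]' >/dev/null; q
```

```text
10.7 PITCH 0.0406 Q4 -0.0285 [ 0.4392 -0.2356  0.1517] [ 3.0984  0.0216 -1.0826]
11.7 PITCH 0.0405 Q4 -0.0285 [ 0.4394 -0.2357  0.1518] [ 3.1215  0.0437 -0.4063]
```

```bash

cat > q.py <<'E'
from h import *
o=ctrl.get_obs();q=o['qpos'];print(o['time_s'],'PITCH',(q[1]+q[2]+q[4]-np.pi).round(4),'Q4',q[3].round(4),o['ee_pos'].round(4),o['eef_rot'].round(4),'F',o['force'].round(1),'M',o['moment'].round(2),o['grip_width'].round(4))
E
python3 -m handwheel '[[[-0.013,-0.042,0,0],[-0.013,-0.042,0,0],[-0.013,-0.042,0,0],[-0.013,-0.042,0,0],[-0.013,-0.042,0,0],[-0.013,-0.042,0,0],[0,0,0,0],[0,0,0,0]]]' >/dev/null; python3 q.py
python3 -m handwheel '[[[0.012,0.042,0,0],[0,0,0,0],[0.012,0.042,0,0],[0,0,0,0],[0.012,0.042,0,0],[0,0,0,0]]]' >/dev/null; python3 q.py
python3 -m handwheel '[[[0.012,0.042,0,0],[0,0,0,0],[0.012,0.042,0,0],[0,0,0,0],[0.012,0.042,0,0],[0,0,0,0],[0,0,0,0]]]' >/dev/null; python3 q.py
```

```text
Traceback (most recent call last):
  File "q.py", line 2, in <module>
    o=ctrl.get_obs();q=o['qpos'];print(o['time_s'],'PITCH',(q[1]+q[2]+q[4]-np.pi).round(4),'Q4',q[3].round(4),o['ee_pos'].round(4),o['eef_rot'].round(4),'F',o['force'].round(1),'M',o['moment'].round(2),o['grip_width'].round(4))
                                                                                                                                                                                                          ^^^^^^^^^^^^^^^^^^^^^
AttributeError: 'float' object has no attribute 'round'
Traceback (most recent call last):
  File "q.py", line 2, in <module>
    o=ctrl.get_obs();q=o['qpos'];print(o['time_s'],'PITCH',(q[1]+q[2]+q[4]-np.pi).round(4),'Q4',q[3].round(4),o['ee_pos'].round(4),o['eef_rot'].round(4),'F',o['force'].round(1),'M',o['moment'].round(2),o['grip_width'].round(4))
                                                                                                                                                                                                          ^^^^^^^^^^^^^^^^^^^^^
AttributeError: 'float' object has no attribute 'round'
Traceback (most recent call last):
  File "q.py", line 2, in <module>
    o=ctrl.get_obs();q=o['qpos'];print(o['time_s'],'PITCH',(q[1]+q[2]+q[4]-np.pi).round(4),'Q4',q[3].round(4),o['ee_pos'].round(4),o['eef_rot'].round(4),'F',o['force'].round(1),'M',o['moment'].round(2),o['grip_width'].round(4))
                                                                                                                                                                                                          ^^^^^^^^^^^^^^^^^^^^^
AttributeError: 'float' object has no attribute 'round'
```

```bash
sed -i "s/o\['grip_width'\].round(4)/round(o['grip_width'],4)/" q.py; python3 q.py; python3 rel.py
```

```text
13.8 PITCH 0.0347 Q4 -0.0266 [ 0.4089 -0.2333  0.1543] [ 3.1178  0.035  -0.567 ] F [-0.8  0.3 -3.5] M [-0.05 -0.02 -0.  ] 0.0293
t 13.8 [ 0.40893277 -0.23329883  0.15433732] [ 3.11778794  0.03495786 -0.56698689] F [-0.80243364  0.29557601 -3.51463557]
move tool -4.06201193877678 -16.220989471824748 turn to -0.37: -0.19698688907277007
```

```bash
python3 -m handwheel '[[[0,0,0,-0.1],[0,0,0,-0.1],[0.016,-0.007,0.015,0],[0.016,-0.007,0.015,0],[0,0,0,0],[0,0,0,0]]]' >/dev/null; python3 q.py; python3 rel.py
python3 - <<'E'
from h import *
im=shot('top','top2.png'); c=im[165:275,215:350,::-1]; cv2.imwrite('pics/c2.png',cv2.resize(c,None,fx=5.5,fy=5.5,interpolation=cv2.INTER_CUBIC))
E
```

```text
14.4 PITCH 0.0352 Q4 -0.0247 [ 0.4447 -0.2279  0.1226] [ 3.1256  0.0382 -0.3692] F [-1.   0.3 -3.3] M [-0.08 -0.08 -0.01] 0.0293
t 14.4 [ 0.4446791  -0.22789545  0.12256252] [ 3.12562595  0.03822419 -0.3691962 ] F [-0.95707906  0.28274723 -3.34399079]
move tool 0.2989506268720396 4.458827289623525 turn to -0.37: 0.000803802826036093
```

View pics/c2.png

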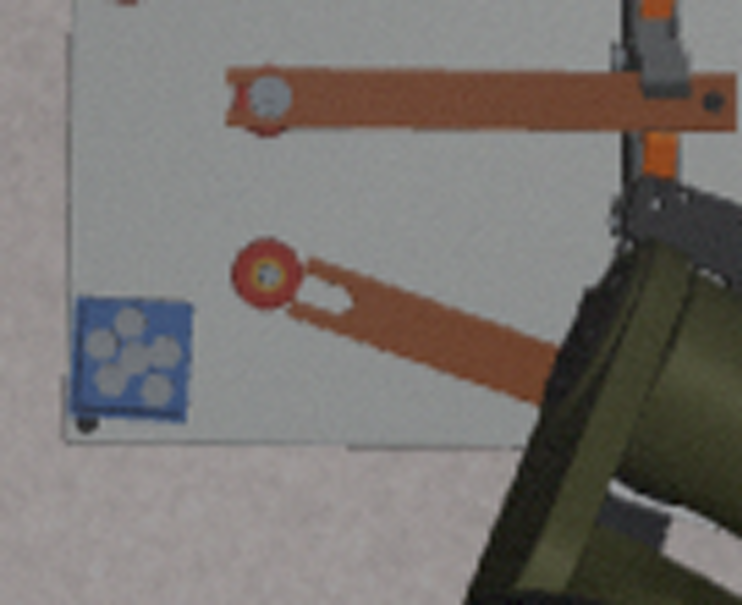

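The crop shows the stud at (268,274), the fork tips at about (308,260) and (288,315), and the slot bottom at about (353,299). Next I measure the offset between the fork and the stud.

```bash
cat > off.py <<'E'
from h import *
import sys
im=cv2.imread('pics/'+sys.argv[1]); zf=float(sys.argv[2])
g=(im[...,2].astype(int)-im[...,0]); P=lambda u,v,z:ray('top',u,v,z)[:2]*1000
# bar mid line: per column sub-pixel centroid-edges
mid=[];w=[]
for u in range(282,306):
    col=g[200:245,u].astype(float); t=30; i=np.where(col>t)[0]
    a,b=i.min(),i.max(); 
    a=a-(col[a]-t)/(col[a]-col[a-1]); b=b+(col[b]-t)/(col[b]-col[b+1])
    p,q=P(u,200+a,zf),P(u,200+b,zf); mid.append((p+q)/2); w.append(np.linalg.norm(p-q))
f=cv2.fitLine(np.array(mid,np.float32),cv2.DIST_HUBER,0,.01,.01).ravel(); d=f[:2]*np.sign(f[1])
cr=lambda x,y:(215+(x+.5)/5.5-.5,165+(y+.5)/5.5-.5)
print('bar yaw',np.degrees(np.arctan2(d[1],d[0])),'width',np.mean(w)*abs(d[1]))
S=P(*cr(268,274),.076); I=P(*cr(267,273.5),.050); print('stud top',S,'ins',I)
n=np.array([-d[1],d[0]]); print('stud off line (along bar -y..+y):',(S-f[2:])@n)
E1=(P(*cr(308,260),zf)+P(*cr(288,315),zf))/2; V=P(*cr(353.5,298),zf)
print('end',E1,'V',V,'end-V along',(E1-V)@d,'off line',(E1-f[2:])@n,(V-f[2:])@n)
fork=E1-22*d; print('fork->stud along',(S-fork)@d)
o=ctrl.get_obs(); t=o['ee_pos'][:2]*1000; print('tcp off line',(t-f[2:])@n,'end from tcp',(E1-t)@d,'tool yaw+90',np.degrees(o['eef_rot'][2])+90)
E
python3 off.py top2.png 0.118
```

```text
bar yaw 68.8661 width 29.465647310613615
stud top [503.86648581 -78.09351727] ins [503.82073858 -78.37612092]
stud off line (along bar -y..+y): -0.27829742220413917
end [497.69103191 -90.88977852] V [ 492.13218344 -117.05888196] end-V along 26.413215705398116 off line 0.868121674603641 -3.382153742528177
fork->stud along 36.162142857557875
tcp off line 1.029283268859072 end from tcp 146.96581086832262 tool yaw+90 68.84384797762333
```

```bash
python3 -m handwheel '[[[0,-0.012,0,0],[0,-0.013,0,0],[0,0,0,0],[0.0006,-0.0003,0.016,0],[0.0006,-0.0003,0.016,0],[0,0,0,0],[0,0,0,0]]]' >/dev/null; python3 q.py
python3 - <<'E'
from h import *
im=shot('top','top3.png'); c=im[195:240,235:315,::-1]; cv2.imwrite('pics/c3.png',cv2.resize(c,None,fx=8,fy=8,interpolation=cv2.INTER_CUBIC))
E
python3 off.py top3.png 0.083 | head -3
```

```text
15.15 PITCH 0.0312 Q4 -0.0234 [ 0.4549 -0.2014  0.0929] [ 3.125   0.0331 -0.3696] F [ 0.1 -0.  -3.7] M [-0.03 -0.09  0.03] 0.029Traceback (most recent call last):
  File "off.py", line 9, in <module>
    a,b=i.min(),i.max();
        ~~~~~^^
    return umr_minimum(a, axis, None, out, keepdims, initial, where)
ValueError: zero-size array to reduction operation minimum which has no identity
```

View pics/c3.png

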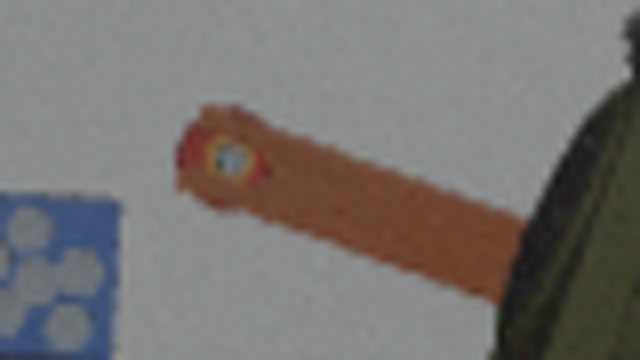

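The stud shows at (232,158), mid-slot, with about 6–8 mm left to the bottom. I check its lateral centring numerically.

```bash
sed -i 's/range(282,306)/range(*U)/; s/^im=/U=(int(sys.argv[3]),int(sys.argv[4])); im=/' off.py; python3 off.py top3.png 0.083 271 294 | head -3
```

```text
bar yaw 68.76585 width 29.48918422284272
stud top [503.86648581 -78.09351727] ins [503.82073858 -78.37612092]
stud off line (along bar -y..+y): -0.24119222401592147
```

```bash
python3 -m handwheel '[[[0.0004,-0.0002,0.012,0],[0.0004,-0.0002,0.012,0],[0,0,0,0],[0,0,0,0]]]' >/dev/null; python3 q.py
python3 -m handwheel '[[[0.0001,-0.0001,0.003,0],[0.0001,0,0.003,0],[0,0,0,0]]]' >/dev/null; python3 q.py
```

```text
15.6 PITCH 0.0294 Q4 -0.0243 [ 0.4552 -0.2017  0.068 ] [ 3.1248  0.0314 -0.3699] F [ 0.4 -0.5 -4.4] M [-0.02 -0.09 -0.02] 0.0289
15.9 PITCH 0.0291 Q4 -0.0245 [ 0.4554 -0.2018  0.0618] [ 3.1248  0.031  -0.3699] F [-0.7 -0.5 -4. ] M [-0.09 -0.06 -0.02] 0.029
```

```bash
for i in 1; do python3 -m handwheel '[[[0.0001,0,0.002,0],[0,0,0.001,0],[0,0,0,0]]]' >/dev/null; python3 q.py
python3 -m handwheel '[[[0.0001,0,0.002,0],[0,0,0.001,0],[0,0,0,0]]]' >/dev/null; python3 q.py; done
```

```text
16.2 PITCH 0.0284 Q4 -0.0246 [ 0.4556 -0.202   0.0589] [ 3.1247  0.0303 -0.37  ] F [-0.4 -0.7 -2.3] M [ 0.03 -0.08  0.04] 0.0292
16.5 PITCH 0.0279 Q4 -0.0246 [ 0.4557 -0.2021  0.0559] [ 3.1247  0.0298 -0.37  ] F [-0.1 -0.4 -1.7] M [ 0.14 -0.04  0.04] 0.0288
```

```bash
python3 -m handwheel '[[[0,-0.002,0,0],[0,-0.002,0,0],[0,0,0,0]]]' >/dev/null; python3 q.py
python3 -m handwheel '[[[0,-0.0015,0,0],[0,0,0,0]]]' >/dev/null; python3 q.py
python3 -m handwheel '[[[0,-0.001,0,0],[0,0,0,0]]]' >/dev/null; python3 q.py
```

```text
16.8 PITCH 0.0274 Q4 -0.0244 [ 0.4575 -0.1983  0.0561] [ 3.1246  0.0291 -0.3703] F [-0.3  0.7 -1.8] M [ 0.17 -0.14 -0.03] 0.0292
17.0 PITCH 0.0275 Q4 -0.0245 [ 0.458  -0.1968  0.0561] [ 3.1244  0.0292 -0.37  ] F [-1.  -0.2 -1.7] M [0.08 0.03 0.13] 0.0289
17.2 PITCH 0.0279 Q4 -0.0257 [ 0.4581 -0.1961  0.0561] [ 3.1235  0.0296 -0.3696] F [-2.2 -0.6 -1.7] M [0.03 0.1  0.2 ] 0.0288
```

```bash
python3 -m handwheel '[[[-0.0003,-0.001,0,0],[0,-0.0003,0,0]]]' >/dev/null; python3 q.py
python3 -m handwheel '[[[-0.0003,-0.001,0,0],[0,-0.0003,0,0]]]' >/dev/null; python3 q.py
python3 -m handwheel '[[[-0.0003,-0.001,0,0],[0,-0.0003,0,0]]]' >/dev/null; python3 q.py
```

```text
17.4 PITCH 0.0281 Q4 -0.0273 [ 0.4579 -0.1954  0.0561] [ 3.1221  0.0299 -0.3694] F [-3.6 -4.2 -2.2] M [-0.56  0.31  0.19] 0.0287
17.6 PITCH 0.0276 Q4 -0.0299 [ 0.4577 -0.1953  0.0562] [ 3.1199  0.0296 -0.3694] F [-1.8 -3.7 -1.4] M [-0.58  0.21  0.15] 0.0291
17.8 PITCH 0.0269 Q4 -0.0325 [ 0.4576 -0.1953  0.0563] [ 3.1177  0.0291 -0.3695] F [-2.1 -3.5 -2.4] M [-0.48  0.19  0.12] 0.0289
```

The bottom of the slot is bearing at about 4 N along the bar. I push a little harder, then read.

```bash
python3 -m handwheel '[[[0,-0.0012,0,0],[0,-0.0014,0,0],[0,-0.0016,0,0]]]' >/dev/null; python3 q.py; python3 -m handwheel '[[[0.0003,-0.0018,0,0],[0.0003,-0.0018,0,0]]]' >/dev/null; python3 q.py
```

```text
18.1 PITCH 0.0257 Q4 -0.0404 [ 0.4581 -0.1951  0.0566] [ 3.1111  0.0282 -0.3693] F [ -8.2 -17.1  -0.6] M [-2.86  1.28  0.2 ] 0.0288
18.3 PITCH 0.0254 Q4 -0.0477 [ 0.4587 -0.1953  0.0567] [ 3.105   0.0282 -0.369 ] F [ -8.9 -17.6  -0.9] M [-2.86  1.42  0.34] 0.0289
```

That's about 19 N at 1.8 mm per row, so roughly 10 N per mm. Step 1's bearing is met. I ease to about 1 mm per row and start the swing.

```bash
python3 -m handwheel '[[[0.002,-0.0009,0,-0.016],[0.0025,-0.0009,0,-0.02],[0.0025,-0.0009,0,-0.02]]]' >/dev/null; python3 q.py; python3 -m handwheel '[[[0.0025,-0.0009,0,-0.02],[0.0025,-0.0009,0,-0.02]]]' >/dev/null; python3 q.py
```

```text
18.6 PITCH 0.0263 Q4 -0.0529 [ 0.4649 -0.1976  0.0566] [ 3.1024  0.0315 -0.3116] F [-5.7 -8.2 -1. ] M [-1.26  0.72  0.27] 0.029
18.8 PITCH 0.0263 Q4 -0.0559 [ 0.4698 -0.1991  0.0566] [ 3.101   0.0333 -0.27  ] F [-4.3 -9.3 -1.1] M [-1.34  0.62  0.24] 0.0291
```

```bash
python3 -m handwheel '[[[0.0025,-0.0009,0,-0.02],[0.0025,-0.0009,0,-0.02],[0.0025,-0.0009,0,-0.02]]]' >/dev/null; python3 q.py; python3 -m handwheel '[[[0.0024,-0.001,0,-0.018],[0.0024,-0.001,0,-0.018]]]' >/dev/null; python3 q.py;  python3 -m handwheel '[[[0.0024,-0.001,0,-0.018],[0.0024,-0.001,0,-0.018]]]' >/dev/null; python3 q.py
```

```text
19.1 PITCH 0.0274 Q4 -0.0606 [ 0.4768 -0.2007  0.057 ] [ 3.0991  0.0376 -0.208 ] F [-6.4 -8.3  4. ] M [-1.2   1.14  0.09] 0.0288
19.3 PITCH 0.0297 Q4 -0.0642 [ 0.4805 -0.2014  0.0571] [ 3.0979  0.0419 -0.1714] F [-1.8 -9.2  4.8] M [-1.61  0.16 -0.02] 0.0291
19.5 PITCH 0.0272 Q4 -0.0669 [ 0.486  -0.2023  0.0582] [ 3.0962  0.0416 -0.1347] F [-5.  -7.3  3.3] M [-1.26  0.61  0.16] 0.0288
```

```bash
python3 -m handwheel '[[[0.0012,-0.0009,0.0016,-0.009],[0.0012,-0.0009,0.0012,-0.009]]]' >/dev/null; python3 q.py; python3 -m handwheel '[[[0.0022,-0.0009,0.0009,-0.017],[0.0022,-0.0009,0.0008,-0.017]]]' >/dev/null; python3 q.py
```

```text
19.7 PITCH 0.0254 Q4 -0.0697 [ 0.4888 -0.2026  0.0566] [ 3.0942  0.0413 -0.1159] F [-9.2 -5.4 11.9] M [-0.79  1.66  0.13] 0.0293
19.9 PITCH 0.0254 Q4 -0.0728 [ 0.4928 -0.203   0.0566] [ 3.0929  0.0435 -0.0814] F [-9.5 -6.  11.1] M [-0.83  1.57  0.09] 0.0288
```

```bash
python3 -m handwheel '[[[0.0022,-0.001,0.0005,-0.017],[0.0018,-0.001,0.0005,-0.014]]]' >/dev/null; python3 q.py; python3 -m handwheel '[[[0.0018,-0.001,0.0005,-0.014],[0.001,-0.001,0.0005,-0.008]]]' >/dev/null; python3 q.py
```

```text
20.1 PITCH 0.0236 Q4 -0.0757 [ 0.4971 -0.2032  0.057 ] [ 3.091   0.044  -0.0494] F [-5.8 -8.   6.1] M [-1.25  0.84  0.14] 0.0285
20.3 PITCH 0.0214 Q4 -0.0787 [ 0.5003 -0.2033  0.0572] [ 3.0887  0.0438 -0.0265] F [-2.2 -8.8 -0.9] M [-1.19  0.29  0.27] 0.029
```

```bash
python3 -m handwheel '[[[0.001,-0.0008,0.0003,-0.007],[0.001,-0.0008,0.0003,-0.007]]]' >/dev/null; python3 q.py; python3 -m handwheel '[[[0.0008,-0.0008,0.0003,-0.006],[0.0008,-0.0008,0.0003,-0.006]]]' >/dev/null; python3 q.py
python3 - <<'E'
from h import *
im=imaging.camera('scene'); c=im[120:230,140:280,::-1]; cv2.imwrite('pics/s4.png',cv2.resize(c,None,fx=5.5,fy=5.5,interpolation=cv2.INTER_CUBIC))
E
```

```text
20.5 PITCH 0.0244 Q4 -0.0824 [ 0.5007 -0.2033  0.0569] [ 3.0874  0.0484 -0.0124] F [-12.9  -8.    5.8] M [-1.21  2.16 -0.17] 0.0284
20.7 PITCH 0.0275 Q4 -0.0855 [ 0.5007 -0.2032  0.0567] [ 3.0865e+00  5.2700e-02 -1.6000e-03] F [-10.3  -6.4   7.5] M [-0.86  1.69 -0.34] 0.0291
```

View pics/s4.png

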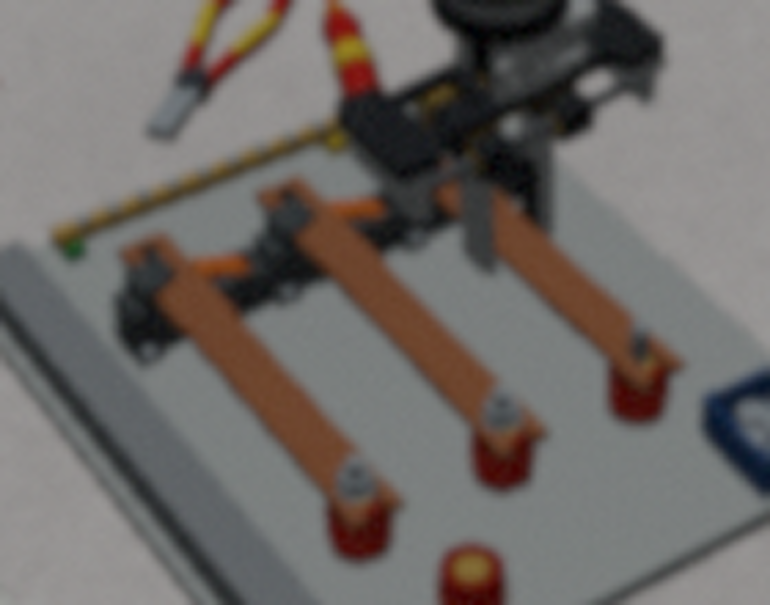

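The scene view shows the bar lying along the empty place with its tail at the holder (455,195) and the fork on the stud (640,345). TCP x has stalled at 0.5007 against about 12 N, which fits the back wall after the snap felt at 20.3 s. I relax and read.

```bash
python3 -m handwheel '[[[0,-0.0003,0,0.004],[0,0,0,0]]]' >/dev/null; python3 q.py; python3 -m handwheel '[[[-0.0007,-0.0003,0,0.004],[0,0,0,0]]]' >/dev/null; python3 q.py;  python3 -m handwheel '[[[-0.0007,-0.0003,0,0.003],[0,0,0,0]]]' >/dev/null; python3 q.py
```

```text
20.95 PITCH 0.0274 Q4 -0.0856 [ 0.5005 -0.2033  0.0569] [ 3.0862  0.0524 -0.0068] F [-0.7 -0.9 -1.1] M [ 0.1  -0.1  -0.05] 0.0288
21.15 PITCH 0.0256 Q4 -0.0856 [ 0.5004 -0.2033  0.0572] [ 3.0853  0.0505 -0.0111] F [-0.5 -2.6 -0.6] M [-0.14 -0.17 -0.01] 0.0289
21.35 PITCH 0.0243 Q4 -0.086 [ 0.5    -0.2033  0.0575] [ 3.0843  0.0493 -0.0142] F [ 0.8 -3.9 -1. ] M [-0.25 -0.21  0.03] 0.0291
```

```bash
python3 -m handwheel '[[[0,0,0,0],[0,0,0,0],[0,0,0,0],[0,0,0,0]]]' 0.05 >/dev/null; python3 q.py; python3 -m handwheel '[[[-0.0006,0.0006,-0.012,0],[-0.001,0.0011,-0.02,0],[-0.002,0.002,-0.04,0],[-0.002,0.002,-0.04,0],[0,0,-0.04,0],[0,0,0,0]]]' >/dev/null; python3 q.py
python3 -m handwheel '[[[-0.02,0.035,-0.02,0],[-0.02,0.035,-0.02,0],[-0.03,0.03,0,0],[-0.03,0,0,0],[-0.03,0,0,0],[0,0,0,0],[0,0,0,0]]]' >/dev/null; python3 q.py
python3 - <<'E'
from h import *
print(imaging.camera_model('wrist')['position'])
a=shot('wrist','w5.png'); im=shot('top','top5.png')
c=im[170:240,225:365,::-1]; c=cv2.resize(c,None,fx=5,fy=5,interpolation=cv2.INTER_CUBIC)
cv2.imwrite('pics/c5.png',c)
E
```

```text
21.75 PITCH 0.0251 Q4 -0.085 [ 0.5    -0.2023  0.0575] [ 3.0854  0.0497 -0.0135] F [0.4 0.2 0.1] M [ 0.02 -0.09  0.01] 0.0499
22.35 PITCH 0.0249 Q4 -0.0725 [ 0.5015 -0.1987  0.2192] [ 3.0862  0.0498 -0.013 ] F [ 0.  -0.3  0. ] M [-0.02 -0.1   0.01] 0.0498
23.05 PITCH 0.0 Q4 -0.0755 [ 0.3672 -0.2971  0.2752] [ 3.0847  0.048  -0.0114] F [ 0.  -0.5 -0.3] M [-0.   -0.09  0.04] 0.0501
[ 0.37609454 -0.22104471  0.43109696]
```

View pics/c5.png

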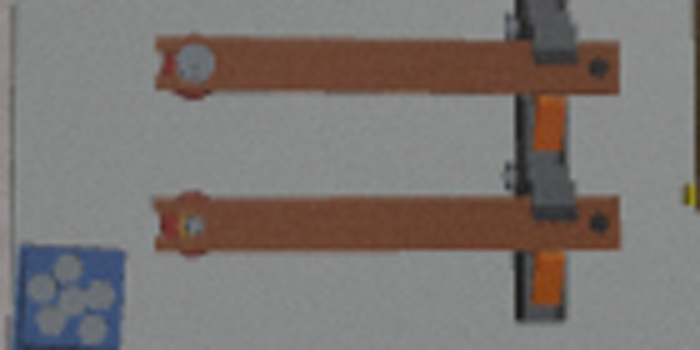

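View pics/w5.png

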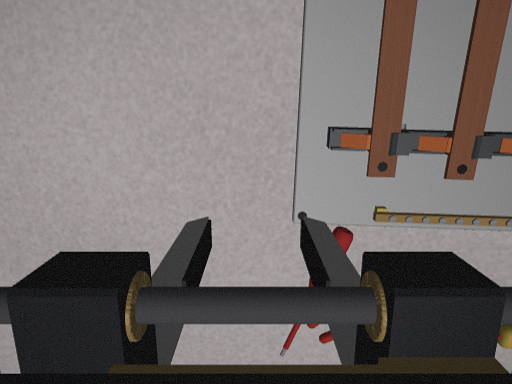

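Both views show the bar lying like its fitted neighbours: fork round the stud at crop (193,225), tail hole (598,222), and the tongue fully exposed below the bar. One numeric check against the neighbour before handing in.

```bash
python3 - <<'E'
from h import *
im=cv2.imread('pics/top5.png').astype(float); g=im[...,2]-im[...,0]
def edge(a,t):  # outer extents of a>t, subpixel
    i=np.where(a>t)[0]; s,e=i[0],i[-1]
    return s-(a[s]-t)/(a[s]-a[s-1]), e+(a[e]-t)/(a[e]-a[e+1])
P=lambda u,v,z=.056:ray('top',u,v,z)[:2]*1000
for n,v0 in (('fitted',183.5),('ours',214.5)):
    ends=[edge(g[int(v),245:360],30) for v in (v0-3,v0+3)]; L=[P(245+np.mean([x[k] for x in ends]),v0) for k in (0,1)]
    rows=[]
    for u in (275,285,295,305,315):
        s,e=edge(g[int(v0)-12:int(v0)+12,u],30); rows.append((P(u,int(v0)-12+s)+P(u,int(v0)-12+e))/2)
    rows=np.array(rows); k=np.polyfit(rows[:,1],rows[:,0],1)
    print(n,'ends y',L[0][1].round(1),L[1][1].round(1),'len',(L[0]-L[1])[1].round(1),'slope deg',np.degrees(np.arctan(k[0])).round(2),'x@-78',np.polyval(k,-78).round(1),'x@-278',np.polyval(k,-278).round(1))
h=cv2.cvtColor(im.astype(np.uint8),cv2.COLOR_BGR2HSV).astype(int)
m=(im[...,2]>150)&(im[...,0]<80)
for n,a in (('fitted tongue',(188,205)),('our tongue',(219,238))):
    ys,xs=np.where(m[a[0]:a[1],325:342]); print(n,len(ys), P(325+xs.mean(),a[0]+ys.min(),.047).round(1),P(325+xs.mean(),a[0]+ys.max(),.047).round(1))
E
python3 q.py
```

```text
fitted ends y -61.5 -319.5 len 258.0 slope deg 2.0 x@-78 593.6 x@-278 586.6
ours ends y -57.5 -316.6 len 259.1 slope deg 0.85 x@-78 503.2 x@-278 500.2
23.15 PITCH 0.0005 Q4 -0.0756 [ 0.3678 -0.297   0.275 ] [ 3.085   0.0484 -0.0104] F [ 0.4  0.3 -0.6] M [-0.03 -0.08 -0.04] 0.0503<stdin>:17: RuntimeWarning: Mean of empty slice.
  ret = ret.dtype.type(ret / rcount)
Traceback (most recent call last):
ValueError: zero-size array to reduction operation minimum which has no identity
```

```bash
python3 - <<'E'
from h import *
im=cv2.imread('pics/top5.png').astype(float)
print(im[185:240,334].astype(int)[:, [2,1,0]].tolist()[::2])
w=cv2.imread('pics/w5.png'); c=w[95:190,320:500]; cv2.imwrite('pics/c6.png',cv2.resize(c,None,fx=4.4,fy=4.4,interpolation=cv2.INTER_CUBIC))
E
```

```text
[[108, 70, 52], [105, 67, 47], [144, 85, 42], [138, 70, 33], [139, 70, 33], [137, 70, 32], [141, 71, 35], [136, 67, 31], [79, 81, 82], [79, 83, 83], [80, 84, 84], [79, 79, 81], [74, 76, 80], [58, 57, 60], [51, 52, 53], [104, 66, 49], [105, 66, 45], [104, 63, 43], [150, 83, 42], [138, 67, 31], [140, 71, 30], [138, 69, 27], [137, 67, 25], [87, 78, 75], [74, 76, 77], [129, 132, 131], [133, 136, 136], [134, 138, 136]]
```

View pics/c6.png

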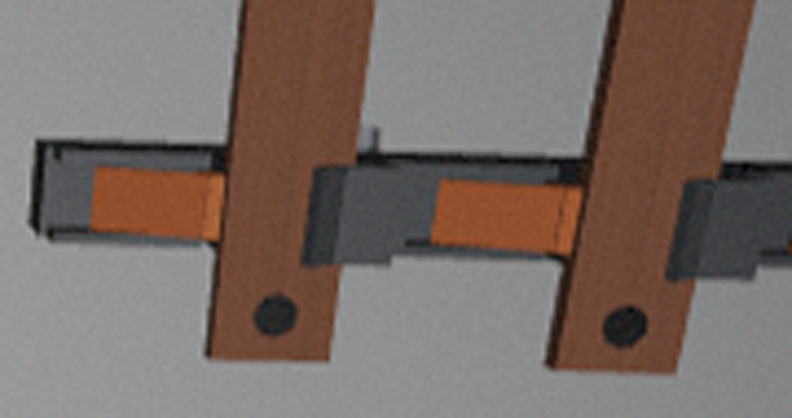

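The wrist crop shows our tongue standing up behind the bar, with its ramp (92–205) and bright nose strip (205–225) just as at the fitted place. The lip overlaps the bar by the same amount. Handing in.

```bash
python3 -c "
from h import *
print(ctrl.hand_in()); print(ctrl.get_obs()['time_s'])"
```

```text
the job is handed in; nothing more can be done
None
the job is handed in; nothing more can be done
```

The busbar is fitted in the empty place and released, and I handed the job in at about 23 s of the 64 s allowed. `hand_in` reports no verdict, so the result rests on my own checks.

**What I did:** I gripped the bar 22 mm from its centre on the tail side and lowered the fork round the stud with the bar about 20° out of line. I drew it up to the slot bottom and swung it in, then let go and backed off. During the swing it bore on the stud at about 6–10 N. It rode over the tongue, the load dropped at the snap, and the bar stopped against the back wall at about 12 N.

**Last checks:**
- **Stud:** the bottom of the slot is about 1 mm or less from the stud in the top view, measured with a calibration good to about 2 mm.
- **Holder:** the bar lies at x = 500.2 mm there; the tongue seen at the start put the holder at about 500 mm.
- **Latch:** the tongue and its nose are fully visible behind the bar, and the lip overlaps it as on the fitted bars.
- **Clearance:** the gripper is well clear, with no steady force on it.

**What failed or disagreed:**
- The tool drifted to about 3–4° of tilt. Its rows cannot correct that, so I let the bar settle by contact and gravity.
- The push on the stud briefly reached about 19 N before I eased it.
- My numeric tongue mask came up empty, so the latch was judged from the picture and the felt snap.
- I did not measure the bar's flatness after release, or pull on it to test the latch.
- I did not measure the loose tools and parts again; none was touched as far as I could tell.

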